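Put the jar away behind its sliding stop

ROBOT

A 6-joint arm with a two-finger parallel gripper is mounted at the origin on the work surface. World frame = base frame: x ahead of the robot, y to its left, z up, the work surface at z = 0. Lengths are in m, angles in rad, forces in N, time in s.
With the tool pointing down it reaches from about 0.375 to 0.9 m from the base axis. Payload 3.1 kg.
Tool frame: the origin (TCP) lies on the centre line of the jaws, within the pads' length; the fingertips stand ahead of it and the grasp point (between the pads) lies 3 mm ahead of it (robot.tip_reach is the z of the fingertips in the tool frame, in m); z points along the fingers, y is the line along which they close (so a half turn about z gives the same grasp; the last joint's range is limited). The gripper opens to 87 mm and grips with 3 to 60 N. Pads are 19 mm wide; open, the fingers measure 117 mm over their backs; the gripper's body (75 mm by 190 mm) begins 51 mm behind the grasp point.
Start: joints at [-1.306, 0.527, 1.433, -0, 1.181, -0.178], TCP at [0.268, -0.565, 0.245] pointing down, gripper open.
Joint ranges: [-3.08, 3.08], [-0.75, 2.2], [0.22, 2.44], [-1.43, 4.57], [0, 2.65], [-2.85, 2.85]. Speed limits (rad/s): [2.79, 2.79, 3.14, 3.14, 3.14, 3.14].

INTERFACE

Orientations are given as a unit quaternion [x, y, z, w].
In Python, from rig import sensors, eyes, ticket, robot gives the robot as it stands.
- The arm moves only by the tool drive_tool, never from a script. Its argument "deltas" is a list that holds one entry, the list of rows, each a list of 6 numbers: the shift along the tool's x, y, z in mm, then the turn, a rotation vector about the tool's x, y, z in rad. A call has 1 to 8 rows; each row shifts and turns the commanded pose from where the row before left it, along the tool's axes as they then stand; what a row does not reach is not made up. A row lasts 1/12 s, in which the tool goes at most 41.7 mm and 7.16 degrees, less where a joint would pass 70% of its speed; a pose out of reach is approached as far as the arm can. A call is refused whole if a number of a shift passes 41.7 or a number of a turn 0.125, either way. A call with a gripper value outside its range is refused whole. "gripper" is the opening in per cent of the stroke, from 0 (shut) to 100 (fully open), set as the call begins (left out, the last holds). The fingers move at their own pace and stop on an object; "squeeze" is the grip in N (left out, the last holds). Time passes only in rows, so rows that do not move let the fingers close. It gives the time, the measured TCP pose, the force, the opening and the grip force at its end, in the units of the state.
- sensors.get_obs(): the state, without advancing time (a new reading comes with each control period).
- eyes.camera(name): name is "scene" or "side" or "wrist"; returns a dict with "img" (384x512x3 uint8, red, green, blue), "fov_y" (degrees; the focal length in pixels is half the picture's height over the tangent of half this angle, whatever the lens; pixels are square), "cx", "cy" (the principal point, pixels), "xyz" and "attitude" of the camera in the world; the wrist camera has in their place "hand_eye" (4x4, takes a point from camera to tool coordinates, whose origin is the TCP and whose axes are the flange's). Camera axes: x right, y up, looking along -z (the intrinsics and any distortion apply to the point x, -y, -z); pixel columns grow to the right and rows downward; lengths in m; the calibration is good to about 2 mm. A picture is of the moment at which its call begins: read the wrist's pose just before it. There is no depth.
- ticket.hand_in(): hands the job in; it is judged then, once.
The state is a dict: "time": time; "q": joint angles; "joint_velocities": joint speeds; "joint_torque": joint torques, N m; "position": TCP position; "tool_rot": TCP orientation; "ft_force": force on the tool from outside, world axes, zero at the start; "moment": the same for the moment, N m; "grip_width": finger opening in m; "grip_force": force on a finger pad.
Only numpy, scipy, OpenCV 4.12 (cv2) and the standard library are available. Lean on these libraries where they do the work, as an engineer would, in place of code of your own. Each camera call takes 0.05 s, during which the arm holds its last target. There are 200 camera calls.

TASK

Put the squat glass jar away in the rack on the shelf: push it back across the shelf until it stands against the rack's grey back plate, beside the grey end bracket, then push the blue sliding stop along the rail towards it until the stop's spring catch drops into the notch beside the jar. Only push: do not lift or tip the jar, and leave the bin shut and the other things where they are.

Things in the scene. Friction and masses are not known exactly. Their poses are not given: they have to be found in the camera images.
- rack: fixed rack: aluminium rail 420 mm long along y, grey plate on its robot side. Origin on the shelf at mid-length, in the plate's front face; x to the back, y to the rail's left end, z up. Plate 46 mm high; rail behind it, x 5 to 37 mm, top at z 52. No floor: the jar slides on the shelf. Red mark on the plate at y = 72 mm, at the notch; the stop's red pointer meets it when seated
- corner (a point): foot of the corner of back plate and end bracket, where the jar belongs: rack x = 0, y = 195 mm, z = 0. The grey end bracket stands out 68 mm from the plate towards the robot, 60 mm high, 5 mm thick, inner face at y = 195 mm
- notch (a point): the notch across the top of the rail (about 14 mm wide between its rounded shoulders, 10 mm deep, the only one), at the rail's top; in the rack's frame at x = 21, y = 72, z = 52 mm. The rail runs on past it
- stop (a joint): travel of the blue stop along the rail, m, 0 to 0.19, growing towards the rack's left end (+y); catch over the notch at 0.140; starts at 0 to 0.06. Sliding takes about 3 N (2 to 3.5 N more while it shoves the jar along). Within about 5 mm of the notch the catch pulls the stop in by itself (push falls to nothing); about 10 N pushes it out again either way: pushed on, it runs past
- stop_push (a point): middle of the right-hand face of the stop's blade, for pushing it left: 40 mm in front of the plate, 35 mm above the shelf, at rack y = travel - 46 mm (94 when seated). Blade 5 mm thick, rack x -78 to -3 mm, z 6 to 64 mm; it hangs from the left end of the stop's saddle, which rides the rail, 54 mm long, z 56 to 70 mm, reaching 6 mm in front of the plate
- catch (a joint): drop of the stop's spring catch, m: 0 while it rides on the rail, about 0.004 when it has dropped into the notch. Its brass knob (18 mm wide) stands on the saddle, top 93 mm above the shelf, 89 mm when dropped; it works by itself
- jar: squat clear glass jar, green screw cap, 84 mm in diameter (cap 74), 75 mm high, 0.3 to 0.5 kg; origin at the centre of its underside, z up. Put away, its centre is 42 mm in front of the plate and 42 to 54 mm from the bracket: 12 mm spare between bracket and seated stop. Starts on the shelf 80 to 115 mm in front of its place, up to 85 mm aside
- tub: yellow feed tub with black lid, 62 mm in diameter, 60 mm high, at the right end of the rack in front of the plate; origin at the centre of its underside; to be left alone
- feed_ring: red plastic feeding ring, 90 mm in diameter, 10 mm high, lying flat; origin at the centre of its underside; to be left alone
- scraper: steel algae scraper lying flat, 215 mm long, 8 mm high, blade 72 mm wide; origin near mid-length on its underside, x along it to the blade; to be left alone
- tray: small grey sorting tray, 110 x 150 x 24 mm; origin at the centre of its underside; to be left alone
- dose: white bottle with red cap, 54 mm in diameter, 130 mm high; origin at the centre of its underside; to be left alone
- magnet: black magnet cleaner with orange handle, 75 x 42 x 41 mm; origin at the centre of its underside; to be left alone
- bin (a joint): tilt of the tilt-out bin in the white case at the left side of the shelf (case 150 x 240 mm, 180 mm high), rad; 0 = shut; to be left shut

How it is judged:
By the outcome, as a careful person would: the job done as asked, in the order asked, and still so for the second after the job is handed in, with the robot touching nothing.
It also fails if it takes over 51 s, if anything falls off the work surface, if the arm or the gripper's body presses on something with over 40 N, if the wrist force passes 120 N, or if a joint passes its speed limit or range.

## Working session

There is one attempt and no reset: what is moved stays moved. The work goes in short steps, Python scripts to look and compute and a tool call to move; the robot and the scene stay as the last step left them, time stands still between calls to the robot, and variables do not carry over. Pictures are saved under pics/ and viewed, at most 10 in all, crops included, and the job is handed in when it is done.

Besides the shell and the picture viewer there is one more tool, called after ">>>" as a command line: name --argument value ..., lists and objects as JSON in quotes. drive_tool: Moves the arm, as the interface text tells. Its arguments: {"type":"object","properties":{"deltas":{"type":"array"},"gripper":{"type":"number"},"squeeze":{"type":"number"}},"required":["deltas"]}

```bash
mkdir -p pics; ls; python3 - <<'E'
from rig import sensors, eyes, robot
import cv2,numpy as np
o=sensors.get_obs();print({k:np.round(v,3) for k,v in o.items()}, robot.tip_reach)
for n in ["scene","side"]:
    c=eyes.camera(n);cv2.imwrite(f"pics/{n}0.png",c["img"][:,:,::-1]);print(n,{k:v for k,v in c.items() if k!="img"})
    np.save(f"{n}0.npy",c,allow_pickle=True)
E
```

```text
pics
{'time': np.float64(0.0), 'q': array([-1.307,  0.528,  1.434, -0.   ,  1.181, -0.178]), 'joint_velocities': array([ 0.001,  0.001,  0.   , -0.002, -0.   , -0.   ]), 'joint_torque': array([ -0.   , -44.004, -17.659,   0.063,   0.058,  -0.   ]), 'position': array([ 0.268, -0.564,  0.244]), 'tool_rot': array([ 0.976,  0.22 , -0.   , -0.001]), 'ft_force': array([-0.031,  0.397, -0.58 ]), 'moment': array([-0.047, -0.015, -0.014]), 'grip_force': np.float64(0.0), 'grip_width': np.float64(0.087)} 0.022
scene {'fov_y': 52.902075447175065, 'cx': 254.9279922247465, 'cy': 196.75933813361544, 'xyz': array([ 1.16443341, -0.84902982,  0.78924405]), 'attitude': array([0.45223689, 0.13774242, 0.26509946, 0.84037557])}
side {'fov_y': 54.62621035632469, 'cx': 255.55351742629526, 'cy': 195.3182471249282, 'xyz': array([-0.09772789,  0.77186323,  0.68514798]), 'attitude': array([-0.17099874,  0.44572366,  0.818943  , -0.31846855])}
```

View pics/scene0.png

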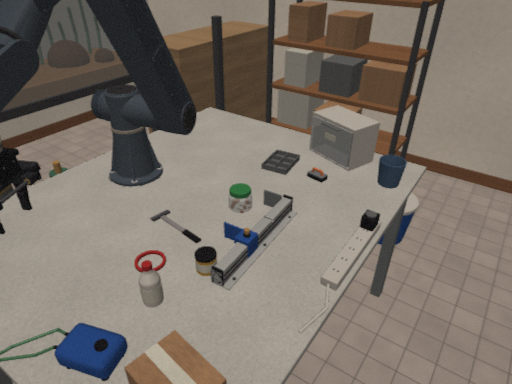

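View pics/side0.png

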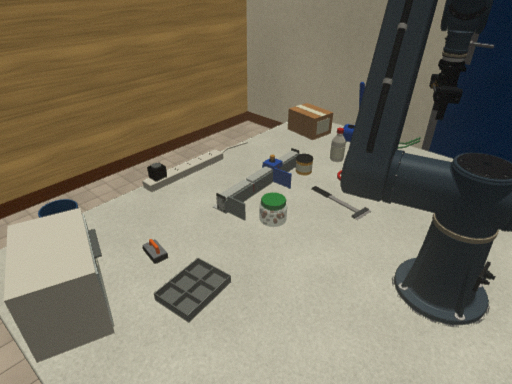

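The scene view shows the jar at about (240,198), the rack from (217,270) to (292,200), the stop at (240,237) and the tub at (206,262). In the side view the jar is at (273,208) and the bracket at (235,205). I'll zoom in to pick out rack features.

```bash
cat > h.py <<'E'
import numpy as np
from scipy.spatial.transform import Rotation as R
def ray(c,u,v):
    f=192/np.tan(np.radians(c["fov_y"]/2))
    d=np.array([(u-c["cx"])/f,-(v-c["cy"])/f,-1])
    return np.array(c["xyz"]),R.from_quat(c["attitude"]).as_matrix()@d
def onz(c,u,v,z):
    p,d=ray(c,u,v);return p+d*(z-p[2])/d[2]
def proj(c,P):
    f=192/np.tan(np.radians(c["fov_y"]/2))
    q=R.from_quat(c["attitude"]).as_matrix().T@(np.array(P)-c["xyz"])
    return np.array([c["cx"]+f*q[0]/-q[2],c["cy"]-f*q[1]/-q[2]])
def load(n): return np.load(n+".npy",allow_pickle=True).item()
E
python3 - <<'E'
from h import *
import cv2
a=load("scene0");b=load("side0")
def big(c,x,y):
    return cv2.resize(c["img"][y:y+100,x:x+133,::-1],(798,600),interpolation=cv2.INTER_CUBIC)
cv2.imwrite("pics/a1.png",big(a,180,185));cv2.imwrite("pics/b1.png",big(b,200,140))
for n,c in(("scene",a),("side",b)):
    h=cv2.cvtColor(c["img"],cv2.COLOR_RGB2HSV)
    m=cv2.inRange(h,(50,110,40),(80,255,255))
    k,l,s,ct=cv2.connectedComponentsWithStats(m)
    for i in range(1,k):
        if s[i,4]>60: print(n,s[i],ct[i],onz(c,*ct[i],.068))
E
```

```text
scene [230 184  20  14 230] [239.63913043 190.51304348] [0.48438265 0.04844216 0.068     ]
side [262 193  24  14 256] [273.2265625 199.1875   ] [0.48848003 0.04721378 0.068     ]
```

View pics/a1.png

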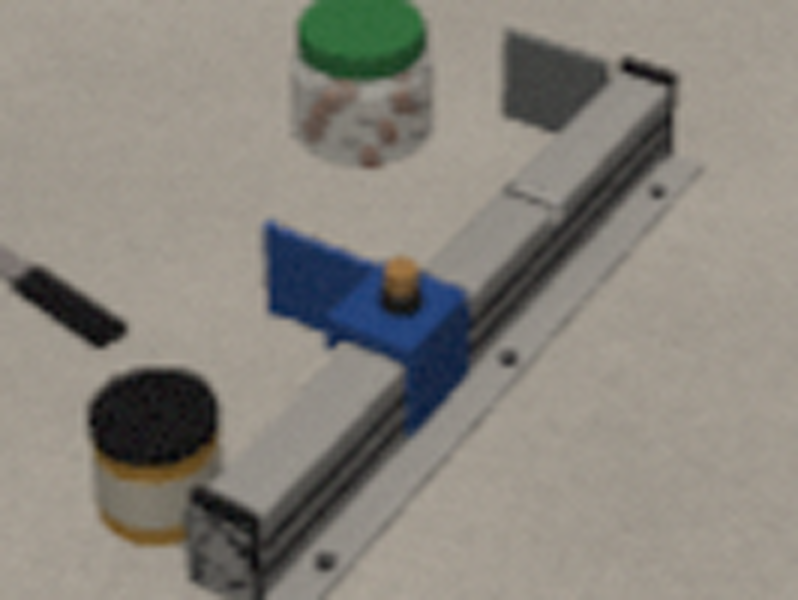

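View pics/b1.png

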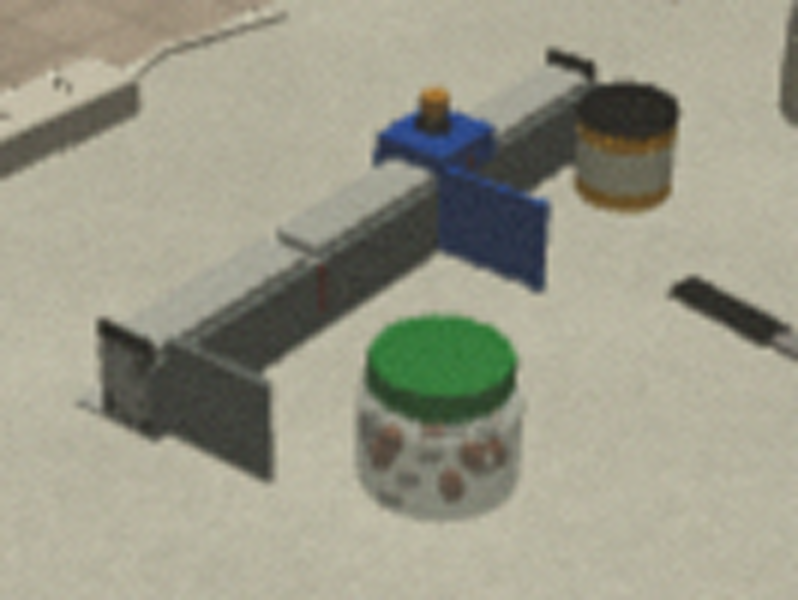

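```bash
cat > rack.py <<'E'
from h import *
a=load("scene0");b=load("side0")
# cam,u,v,rackx,y,z (pixels in crop)
L=[(a,508,30,-68,197,60),(a,512,188,5,72,52),(a,190,490,2,-210,52),(b,271,383,-68,200,60),(b,271,480,-68,200,0),(b,322,264,0,72,44),(b,170,345,0,200,60)]
W=[];Q=[]
for c,u,v,x,y,z in L:
    o=(180,185) if c is a else (200,140)
    W.append(onz(c,o[0]+u/6,o[1]+v/6,z/1e3)[:2]);Q.append((x/1e3,y/1e3))
W=np.array(W);Q=np.array(Q)
A=Q-Q.mean(0);B=W-W.mean(0)
th=np.arctan2((A[:,0]*B[:,1]-A[:,1]*B[:,0]).sum(),(A*B).sum())
M=np.array([[np.cos(th),-np.sin(th)],[np.sin(th),np.cos(th)]])
t=W.mean(0)-M@Q.mean(0)
if __name__=="__main__":
    print("yaw",th,np.degrees(th),"t",t);print(np.round((W-t)@M-Q,4)*1e3)
    for p in [onz(a,180+268/6,185+224/6,.064),onz(b,200+549/6,140+203/6,.064),onz(b,200+543/6,140+290/6,.006)]: print("blade rack",(p[:2]-t)@M)
    for c,u,v in((a,239.64,188.5),(b,273.2,197.5)): p=onz(c,u,v,.075);print("jar",p,(p[:2]-t)@M)
    p=onz(a,180+153/6,185+415/6,.06);print("tub",p,(p[:2]-t)@M)
E
python3 rack.py
```

```text
yaw 0.06725577976296222 3.8534723282791075 t [ 0.62293771 -0.07833034]
[[ 4.4 -1.9]
 [ 5.  -1.2]
 [-2.7  5.3]
 [-0.4 -2.8]
 [ 0.1 -2.3]
 [-0.2 -0.3]
 [-6.2  3.1]]
blade rack [-0.0738579  -0.03624286]
blade rack [-0.07871798 -0.03419778]
blade rack [-0.0782079  -0.03462458]
jar [0.48328699 0.05007958 0.075     ] [-0.1307052   0.13750485]
jar [0.48777243 0.04849984 0.075     ] [-0.12633607  0.13562724]
tub [ 0.5957213  -0.26064922  0.06      ] [-0.03940763 -0.18007761]
```

Jar, rack (yaw 3.9°) and stop (travel about 7 mm) are located. The plan is to cradle the jar with half-open fingers (opening about 40 mm) and push it back, then close the fingers and push the blade. First I turn the tool into line with the rack.

>>> drive_tool --deltas '[[[0, 0, 0, 0, 0, 0.125], [0, 0, 0, 0, 0, 0.125], [0, 0, 0, 0, 0, 0.126], [20, -36, 0, 0, 0, 0], [20, -36, 0, 0, 0, 0], [20, -36, 0, 0, 0, 0], [20, -36, 0, 0, 0, 0], [20, -36, 0, 0, 0, 0]]]' --gripper 46

```text
out of range: row 3 has 0.126, outside -0.125 to 0.125
```

>>> drive_tool --deltas '[[[0, 0, 0, 0, 0, 0.125], [0, 0, 0, 0, 0, 0.125], [0, 0, 0, 0, 0, 0.125], [20, -36, 0, 0, 0, 0], [20, -36, 0, 0, 0, 0], [20, -36, 0, 0, 0, 0], [20, -36, 0, 0, 0, 0], [20, -36, 0, 0, 0, 0]]]' --gripper 46

```text
time: 0.77
position: [0.3555, -0.3763, 0.2441]
tool_rot: [0.999, 0.033, -0.0, -0.0]
ft_force: [1.1, -0.8, 0.4]
grip_width: 0.0436
grip_force: 0.0
```

>>> drive_tool --deltas '[[[20, -36, 0, 0, 0, 0], [20, -36, 0, 0, 0, 0], [10, -40, 0, 0, 0, 0], [0, -41, 0, 0, 0, 0], [0, -41, 0, 0, 0, 0], [0, -41, 0, 0, 0, 0], [0, -41, 0, 0, 0, 0], [0, -41, 0, 0, 0, 0]]]'

```text
time: 1.43
position: [0.383, -0.0568, 0.2444]
tool_rot: [0.999, 0.034, -0.0, -0.0]
ft_force: [0.7, 0.5, -0.6]
grip_width: 0.0402
grip_force: 0.0
```

```bash
cat > st.py <<'E'
from rack import *
from rig import sensors
o=sensors.get_obs();p=o["position"]
r=(p[:2]-t)@M*1e3
x=R.from_quat(o["tool_rot"]).as_matrix()[:,0]
print("t",round(o["time"],2),"rack",np.round(r,1),"z",round(p[2]*1e3,1),"yawerr",round(np.arctan2(x[1],x[0])-th,4),"F",np.round(M.T@o["ft_force"][:2],1),"w",o["grip_width"])
E
python3 st.py
```

```text
t 1.43 rack [-237.9   37.6] z 244.4 yawerr -0.0002 F [0.8 0.5] w 0.04018698689851284
```

>>> drive_tool --deltas '[[[10, -33, 0, 0, 0, 0], [10, -33, 0, 0, 0, 0], [10, -34, 0, 0, 0, 0], [0, 0, 0, 0, 0, 0], [0, 0, 0, 0, 0, 0]]]'

```text
time: 1.85
position: [0.4067, 0.0448, 0.2444]
tool_rot: [0.999, 0.036, -0.0, 0.0]
ft_force: [-0.1, 0.7, -0.3]
grip_width: 0.04
grip_force: 0.0
```

```bash
python3 st.py; cat > w.py <<'E'
from rack import *
from rig import sensors,eyes
import cv2
def wrist(name):
    o=sensors.get_obs();c=eyes.camera("wrist")
    T=np.eye(4);T[:3,:3]=R.from_quat(o["tool_rot"]).as_matrix();T[:3,3]=o["position"];T=T@c["hand_eye"]
    c["xyz"]=T[:3,3];c["attitude"]=R.from_matrix(T[:3,:3]).as_quat()
    np.save(name+".npy",c,allow_pickle=True);cv2.imwrite(f"pics/{name}.png",c["img"][:,:,::-1]);return c
def rk(c,u,v,z): return np.round((onz(c,u,v,z/1e3)[:2]-t)@M*1e3,1)
def cap(c):
    m=cv2.inRange(cv2.cvtColor(c["img"],cv2.COLOR_RGB2HSV),(50,110,40),(80,255,255))
    k,l,s,ct=cv2.connectedComponentsWithStats(m);i=1+s[1:,4].argmax();return s[i],ct[i]
E
python3 - <<'E'
from w import *
c=wrist("w1");s,ct=cap(c);print(s,ct,rk(c,*ct,75),c["xyz"])
E
```

```text
t 1.85 rack [-207.5  137.4] z 244.4 yawerr 0.0057 F [-0.   0.7] w 0.040039068957951576
[ 219   70   71   74 4006] [254.220669   106.47154269] [-128.7  139.8] [0.48971223 0.05005384 0.38544967]
```

View pics/w1.png

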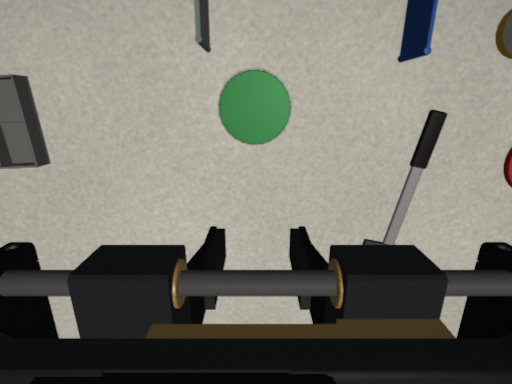

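The wrist view shows the cap at (254,106), giving jar rack position (-129,140). The bracket's front end is at about (205,45), the blade at (400–437, 0–60), and the scraper is clear to the right. I'll descend and push diagonally.

```bash
python3 - <<'E'
from w import *
c=load("w1")
print("bracket foot",rk(c,205,51,0),"top",rk(c,196,41,60),rk(c,208,41,60),"blade top",rk(c,400,60,64),"bladebot",rk(c,430,50,6),"scr",rk(c,372,243,8))
E
```

```text
bracket foot [-65.6 200.3] top [-65.6 199.2] [-65.6 187. ] blade top [-82.6  -8.8] bladebot [-64.  -69.2] scr [-318.8  -31.2]
```

>>> drive_tool --deltas '[[[0, -2, 39, 0, 0, 0], [0, 0, 39, 0, 0, 0], [0, 0, 39, 0, 0, 0], [0, 0, 39, 0, 0, 0], [0, 0, 38, 0, 0, 0], [0, 0, 0, 0, 0, 0]]]'

```text
time: 2.4
position: [0.4021, 0.044, 0.0429]
tool_rot: [0.999, 0.032, -0.009, -0.002]
ft_force: [-2.0, -0.7, -0.3]
grip_width: 0.0401
grip_force: 0.0
```

>>> drive_tool --deltas '[[[0, 0, 0, 0, 0, 0], [0, 0, 0, 0, 0, 0]]]'

```text
time: 2.57
position: [0.4075, 0.0441, 0.0518]
tool_rot: [0.999, 0.033, 0.001, 0.0]
ft_force: [-0.5, -0.3, 0.6]
grip_width: 0.0405
grip_force: 0.0
```

```bash
python3 st.py
```

```text
t 2.57 rack [-206.8  136.6] z 51.8 yawerr -0.0013 F [-0.5 -0.3] w 0.04047155484278519
```

>>> drive_tool --deltas '[[[10, -2, 0, 0, 0, 0], [8, -1, 0, 0, 0, 0], [6, 0, 0, 0, 0, 0], [5, 0, 0, 0, 0, 0], [5, 0, 0, 0, 0, 0], [5, 0, 0, 0, 0, 0], [5, 0, 0, 0, 0, 0], [5, 0, 0, 0, 0, 0]]]'

```text
time: 3.23
position: [0.4527, 0.0519, 0.051]
tool_rot: [0.999, 0.034, -0.003, -0.0]
ft_force: [-5.5, -0.6, 4.6]
grip_width: 0.0401
grip_force: 3.0
```

>>> drive_tool --deltas '[[[6, -1, 0, 0, 0, 0], [6, -1, 0, 0, 0, 0], [6, -1, 0, 0, 0, 0], [6, -1, 0, 0, 0, 0], [6, -1, 0, 0, 0, 0], [4, -1, 0, 0, 0, 0], [2, 0, 0, 0, 0, 0], [0, 0, 0, 0, 0, 0]]]'

```text
time: 3.9
position: [0.4903, 0.0601, 0.0508]
tool_rot: [0.999, 0.034, -0.001, -0.0]
ft_force: [-4.1, 0.5, 2.9]
grip_width: 0.0401
grip_force: 2.3
```

```bash
python3 st.py; python3 - <<'E'
from w import *
from rig import eyes
c=wrist("w2");s,ct=cap(c);print(s,ct,rk(c,*ct,75))
for n in("scene","side"):
    c=eyes.camera(n);s,ct=cap(c);print(n,s,ct,rk(c,*ct,69))
E
```

```text
t 3.9 rack [-123.  147.] z 50.8 yawerr 0.0009 F [-4.1  0.8] w 0.0400798546361208
[  170   103   175   167 22317] [256.93014294 186.33552897] [-73.7 146.3]
scene [244 187  21  15 245] [253.64897959 194.04081633] [-76.1 140.8]Traceback (most recent call last):
  File "<stdin>", line 5, in <module>
  File "w.py", line 12, in cap
    k,l,s,ct=cv2.connectedComponentsWithStats(m);i=1+s[1:,4].argmax();return s[i],ct[i]
                                                     ~~~~~~~~~~~~~~^^
ValueError: attempt to get argmax of an empty sequence
```

View pics/w2.png

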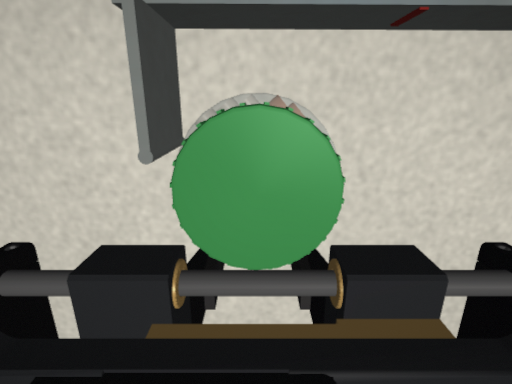

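The close view shows the jar nested in the fingers just right of the bracket. The bracket's inner foot is at (182,143), the plate foot at row 28 and the red mark at (394–427, 8–24). I'll check the remaining gaps.

```bash
python3 - <<'E'
from w import *
c=load("w2")
print("brk in foot front",rk(c,182,143,0),"brk top inner front",rk(c,153,158,60),"plate foot L/R",rk(c,180,27,0),rk(c,480,27,0),"mark",rk(c,425,9,46),rk(c,394,24,0))
E
```

```text
brk in foot front [-65.7 195.9] brk top inner front [-64.4 194.3] plate foot L/R [  2.3 191.7] [ 2.4 14.7] mark [-0.6 72.2] [ 4.  65.7]
```

>>> drive_tool --deltas '[[[6, 0, 0, 0, 0, 0], [6, 0, 0, 0, 0, 0], [6, 0, 0, 0, 0, 0], [5, 0, 0, 0, 0, 0], [3, 0, 0, 0, 0, 0], [2, 0, 0, 0, 0, 0], [2, 0, 0, 0, 0, 0], [0, 0, 0, 0, 0, 0]]]'

```text
time: 4.72
position: [0.5213, 0.0618, 0.0505]
tool_rot: [0.999, 0.034, 0.0, 0.0]
ft_force: [-2.8, -0.8, 2.1]
grip_width: 0.0403
grip_force: 2.0
```

>>> drive_tool --deltas '[[[1, 0, 0, 0, 0, 0], [1, 0, 0, 0, 0, 0], [1, 0, 0, 0, 0, 0]]]'

```text
time: 4.97
position: [0.5238, 0.0621, 0.0505]
tool_rot: [0.999, 0.034, -0.0, -0.0]
ft_force: [-3.1, -0.2, 0.6]
grip_width: 0.0403
grip_force: 2.2
```

>>> drive_tool --deltas '[[[1, 0, 0, 0, 0, 0], [1, 0, 0, 0, 0, 0]]]'

```text
time: 5.13
position: [0.5262, 0.0622, 0.0505]
tool_rot: [0.999, 0.034, 0.0, -0.0]
ft_force: [-2.9, -0.1, 0.1]
grip_width: 0.04
grip_force: 2.1
```

```bash
python3 st.py; python3 - <<'E'
from w import *
c=wrist("w3");s,ct=cap(c);print(s,ct,rk(c,*ct,75))
E
```

```text
t 5.13 rack [-87.1 146.8] z 50.5 yawerr 0.0005 F [-2.9  0.1] w 0.039965194140547174
[  169   102   176   168 22419] [256.92211963 186.29501762] [-37.7 146. ]
```

>>> drive_tool --deltas '[[[1, 0, 0, 0, 0, 0], [1, 0, 0, 0, 0, 0]]]'

```text
time: 5.35
position: [0.5268, 0.0623, 0.0504]
tool_rot: [0.999, 0.034, -0.001, -0.0]
ft_force: [-6.2, -1.5, 3.9]
grip_width: 0.0402
grip_force: 3.7
```

>>> drive_tool --deltas '[[[1, 0, 0, 0, 0, 0], [0.5, 0, 0, 0, 0, 0]]]'

```text
time: 5.52
position: [0.5269, 0.0623, 0.0504]
tool_rot: [0.999, 0.034, -0.003, -0.0]
ft_force: [-7.3, -1.9, 5.3]
grip_width: 0.0399
grip_force: 4.4
```

Force rises, so the jar is against the plate. I'll retreat, lift, and go to the right-hand side of the blade.

>>> drive_tool --deltas '[[[-2, 0, 0, 0, 0, 0], [-4, 0, 0, 0, 0, 0], [-10, 0, 0, 0, 0, 0], [-15, 0, 0, 0, 0, 0], [-10, 0, -15, 0, 0, 0], [0, 0, -30, 0, 0, 0], [0, 0, -30, 0, 0, 0], [0, 0, -15, 0, 0, 0]]]'

```text
time: 6.18
position: [0.4919, 0.0594, 0.1437]
tool_rot: [0.999, 0.034, 0.005, 0.001]
ft_force: [-0.2, 0.8, -0.1]
grip_width: 0.0403
grip_force: 0.0
```

>>> drive_tool --deltas '[[[0, 20, 0, 0, 0, 0], [0, 35, 0, 0, 0, 0], [0, 35, 0, 0, 0, 0], [10, 35, 0, 0, 0, 0], [20, 35, 0, 0, 0, 0], [20, 35, 0, 0, 0, 0], [20, 25, 0, 0, 0, 0], [10, 5, 0, 0, 0, 0]]]' --gripper 0

```text
time: 6.85
position: [0.5892, -0.166, 0.1418]
tool_rot: [0.999, 0.032, 0.005, 0.003]
ft_force: [0.5, 0.7, 0.1]
grip_width: 0.0018
grip_force: 0.0
```

>>> drive_tool --deltas '[[[0, 0, 0, 0, 0, 0], [0, 0, 0, 0, 0, 0]]]'

```text
time: 7.02
position: [0.5842, -0.1598, 0.1405]
tool_rot: [0.999, 0.034, 0.001, 0.0]
ft_force: [-0.4, 0.6, -0.2]
grip_width: 0.0007
grip_force: 0.0
```

```bash
python3 st.py; python3 - <<'E'
from w import *
from rig import eyes
c=wrist("w4")
for n in("scene","side"):
    c=eyes.camera(n);cv2.imwrite(f"pics/{n}4.png",c["img"][:,:,::-1]);
    try: s,ct=cap(c);print(n,s,ct,rk(c,*ct,69))
    except Exception: print(n,"hidden")
E
```

```text
t 7.02 rack [-44.1 -78.7] z 140.5 yawerr -0.0001 F [-0.3  0.6] w 0.000651868361098884
scene [253 191  21  14 249] [262.95983936 197.31726908] [-39. 140.]
side [238 184  23  13 229] [248.78165939 189.79039301] [-35.9 140.6]
```

View pics/w4.png

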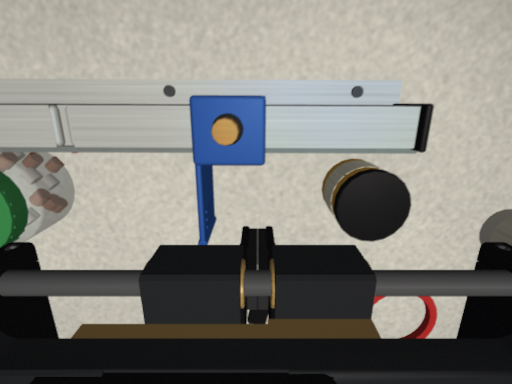

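The wrist view shows the stop's blade at (197–214, 165–240), the closed fingers just right of it at (245–272, 235), and the notch at (62,125). The tub at (370,205) is clear. I'll descend.

```bash
python3 - <<'E'
from w import *
c=load("w4")
print("blade top R",rk(c,212,180,64),"saddle R",rk(c,266,163,70),"L",rk(c,191,163,70),"notch",rk(c,55,105,52),rk(c,68,105,52),"tub top",rk(c,371,205,60),"railfront",rk(c,300,150,52))
E
```

```text
blade top R [-18.7 -44.5] saddle R [ -4.1 -86.3] L [ -4.  -30.4] notch [37.2 74.2] [37.2 64.3] tub top [ -41.  -172.7] railfront [   2.8 -113.9]
```

>>> drive_tool --deltas '[[[0, 0, 15, 0, 0, 0], [0, 0, 20, 0, 0, 0], [0, 0, 20, 0, 0, 0], [0, 0, 15, 0, 0, 0], [0, 0, 10, 0, 0, 0], [0, 0, 7, 0, 0, 0], [0, 0, 3, 0, 0, 0], [0, 0, 0, 0, 0, 0]]]'

```text
time: 7.83
position: [0.5834, -0.159, 0.0503]
tool_rot: [0.999, 0.034, -0.0, -0.0]
ft_force: [0.6, -0.6, 0.1]
grip_width: 0.0004
grip_force: 0.0
```

```bash
python3 st.py
```

```text
t 7.83 rack [-44.9 -77.8] z 50.3 yawerr 0.0009 F [ 0.5 -0.7] w 0.0004385396165264857
```

>>> drive_tool --deltas '[[[0, -5, 0, 0, 0, 0], [0, -6, 0, 0, 0, 0], [0, -5, 0, 0, 0, 0], [0, -5, 0, 0, 0, 0], [0, -5, 0, 0, 0, 0], [0, -5, 0, 0, 0, 0], [0, -6, 0, 0, 0, 0], [0, -6, 0, 0, 0, 0]]]'

```text
time: 8.5
position: [0.581, -0.1176, 0.0509]
tool_rot: [0.999, 0.034, 0.0, 0.001]
ft_force: [-1.2, -6.6, -0.7]
grip_width: 0.0003
grip_force: 3.0
```

>>> drive_tool --deltas '[[[0, -7, 0, 0, 0, 0], [0, -7, 0, 0, 0, 0], [0, -7, 0, 0, 0, 0], [0, -7, 0, 0, 0, 0], [0, -7, 0, 0, 0, 0], [0, -7, 0, 0, 0, 0], [0, -7, 0, 0, 0, 0], [0, -7, 0, 0, 0, 0]]]'

```text
time: 9.17
position: [0.5775, -0.0621, 0.0509]
tool_rot: [0.999, 0.034, 0.001, 0.002]
ft_force: [-0.6, -6.8, -0.4]
grip_width: 0.0005
grip_force: 3.4
```

>>> drive_tool --deltas '[[[0, -7, 0, 0, 0, 0], [0, -7, 0, 0, 0, 0], [0, -6, 0, 0, 0, 0], [0, -5, 0, 0, 0, 0], [0, -3, 0, 0, 0, 0], [0, -1, 0, 0, 0, 0], [0, 0, 0, 0, 0, 0]]]'

```text
time: 9.75
position: [0.5754, -0.0314, 0.0508]
tool_rot: [0.999, 0.034, 0.001, 0.0]
ft_force: [1.1, -1.2, 1.2]
grip_width: 0.0003
grip_force: 0.8
```

```bash
python3 st.py; python3 -c "
from w import *
wrist('w5')"
```

```text
t 9.75 rack [-44.2  50. ] z 50.8 yawerr 0.0005 F [ 1.  -1.3] w 0.0003365578410072377
```

View pics/w5.png

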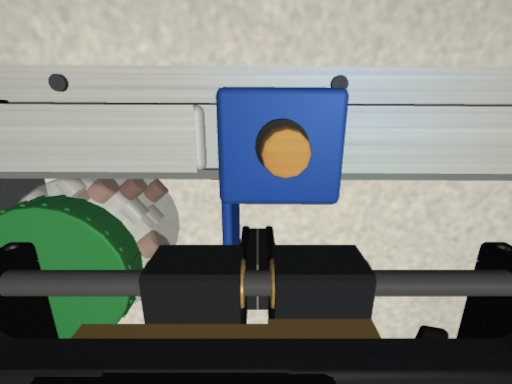

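The saddle's left edge is at column 217, close to the notch's left shoulder (200), and the knob is at (287,152). I'll work out the distance left.

```bash
python3 - <<'E'
from w import *
c=load("w5")
print("saddle L",rk(c,219,200,70),"R",rk(c,342,203,70),"knob",rk(c,287,152,93),"notchL",rk(c,199,135,52),rk(c,205,135,52))
E
```

```text
saddle L [-2.8 66.2] R [-4.2 11.1] knob [22.5 38.9] notchL [23.9 77. ] [23.9 74.1]
```

>>> drive_tool --deltas '[[[0, -4, 0, 0, 0, 0], [0, -5, 0, 0, 0, 0], [0, -5, 0, 0, 0, 0], [0, -4, 0, 0, 0, 0], [0, -3, 0, 0, 0, 0], [0, -2, 0, 0, 0, 0], [0, 0, 0, 0, 0, 0]]]'

```text
time: 10.38
position: [0.5734, -0.008, 0.0506]
tool_rot: [0.999, 0.034, 0.0, -0.0]
ft_force: [0.4, -1.8, -0.1]
grip_width: 0.0006
grip_force: 0.8
```

>>> drive_tool --deltas '[[[0, -1, 0, 0, 0, 0], [0, -1, 0, 0, 0, 0]]]'

```text
time: 10.55
position: [0.5733, -0.0066, 0.0506]
tool_rot: [0.999, 0.034, 0.0, -0.0]
ft_force: [1.9, -1.6, 1.8]
grip_width: 0.0003
grip_force: 1.3
```

>>> drive_tool --deltas '[[[0, -1, 0, 0, 0, 0], [0, -1, 0, 0, 0, 0]]]'

```text
time: 10.72
position: [0.5727, -0.0043, 0.0504]
tool_rot: [0.999, 0.034, -0.0, -0.0]
ft_force: [0.9, -0.8, 1.2]
grip_width: 0.0005
grip_force: 0.3
```

```bash
cat > s.py <<'E'
from w import *
import sys
c=wrist(sys.argv[1])
h=cv2.cvtColor(c["img"],cv2.COLOR_RGB2HSV)
m=cv2.inRange(h,(105,150,60),(125,255,255));m[215:]=0
k,l,s,ct=cv2.connectedComponentsWithStats(m);i=1+s[1:,4].argmax();print("blue",s[i])
row=np.where(m[185])[0];print("saddle y",rk(c,row.min(),185,70),rk(c,row.max()+1,185,70))
m=cv2.inRange(h,(10,140,120),(22,255,255));m[215:]=0
k,l,s,ct=cv2.connectedComponentsWithStats(m);i=1+s[1:,4].argmax();print("knob",s[i],ct[i],rk(c,*ct[i],92))
E
python3 st.py; python3 s.py w6
```

```text
t 10.72 rack [-45.1  77.2] z 50.4 yawerr 0.0004 F [ 0.9 -0.9] w 0.000488382294404846
blue [  216    85   132   130 12027]
saddle y [ 3.4 92.6] [ 3.4 40.5]
knob [261 126  47  49 678] [278.74188791 157.67256637] [19.6 68.8]
```

>>> drive_tool --deltas '[[[0, -1, 0, 0, 0, 0], [0, 0, 0, 0, 0, 0]]]'

```text
time: 10.93
position: [0.5719, -0.003, 0.0501]
tool_rot: [0.999, 0.034, -0.001, -0.0]
ft_force: [-0.5, 0.5, -0.5]
grip_width: 0.0004
grip_force: 0.0
```

>>> drive_tool --deltas '[[[0, -1, 0, 0, 0, 0], [0, 0, 0, 0, 0, 0]]]'

```text
time: 11.1
position: [0.5724, -0.0023, 0.0503]
tool_rot: [0.999, 0.034, -0.001, -0.0]
ft_force: [-0.4, 0.4, 0.4]
grip_width: 0.0007
grip_force: 0.0
```

```bash
python3 st.py; python3 s.py w7
```

```text
t 11.1 rack [-45.3  79.2] z 50.3 yawerr 0.0007 F [-0.4  0.4] w 0.000698615817042409
blue [  208    85   132   130 12245]
saddle y [ 3.3 98.1] [ 3.3 45.6]
knob [252 125  45  47 656] [268.25152439 155.05487805] [20.4 74.5]
```

The push force fell to zero and the stop jumped ahead to centre y ≈ 72, so the catch has dropped. I'll back off and check.

>>> drive_tool --deltas '[[[0, 4, 0, 0, 0, 0], [0, 8, 0, 0, 0, 0], [0, 8, 0, 0, 0, 0], [0, 0, -15, 0, 0, 0], [0, 0, -30, 0, 0, 0], [0, 0, -35, 0, 0, 0], [-10, 0, -35, 0, 0, 0], [-20, 0, -30, 0, 0, 0]]]'

```text
time: 11.82
position: [0.547, -0.0263, 0.198]
tool_rot: [0.999, 0.034, 0.003, 0.001]
ft_force: [1.3, 0.3, 0.8]
grip_width: 0.0007
grip_force: 0.0
```

>>> drive_tool --deltas '[[[-20, 10, -25, 0, 0, 0], [-30, 10, 0, 0, 0, 0], [-30, 20, 0, 0, 0, 0], [-20, 10, 0, 0, 0, 0], [0, 0, 0, 0, 0, 0], [0, 0, 0, 0, 0, 0], [0, 0, 0, 0, 0, 0]]]'

```text
time: 12.4
position: [0.449, -0.0821, 0.2209]
tool_rot: [0.999, 0.033, 0.001, 0.0]
ft_force: [0.6, 0.6, 0.5]
grip_width: 0.0007
grip_force: 0.0
```

```bash
python3 st.py; python3 - <<'E'
from w import *
from rig import eyes
ims=[]
for n,x,y in(("scene",200,165),("side",200,130)):
    c=eyes.camera(n);ims.append(cv2.resize(c["img"][y:y+100,x:x+133,::-1],(400,300),interpolation=cv2.INTER_CUBIC))
    try: s,ct=cap(c);print(n,ct,rk(c,*ct,69))
    except Exception: print(n,"hidden")
c=wrist("w8");s,ct=cap(c);print(ct,rk(c,*ct,75))
ims=np.vstack([np.hstack(ims),cv2.copyMakeBorder(cv2.resize(c["img"][:192,:,::-1],(800,300)),0,0,0,0,0)])
cv2.imwrite("pics/fin.png",ims)
E
```

```text
t 12.4 rack [-173.8    7.9] z 220.9 yawerr -0.0007 F [0.6 0.5] w 0.0007433889611652064
scene [262.97188755 197.32128514] [-39. 140.]
side [248.90869565 189.76086957] [-36.1 140.2]
[105.20236744  43.27647154] [-40.  143.7]
```

View pics/fin.png

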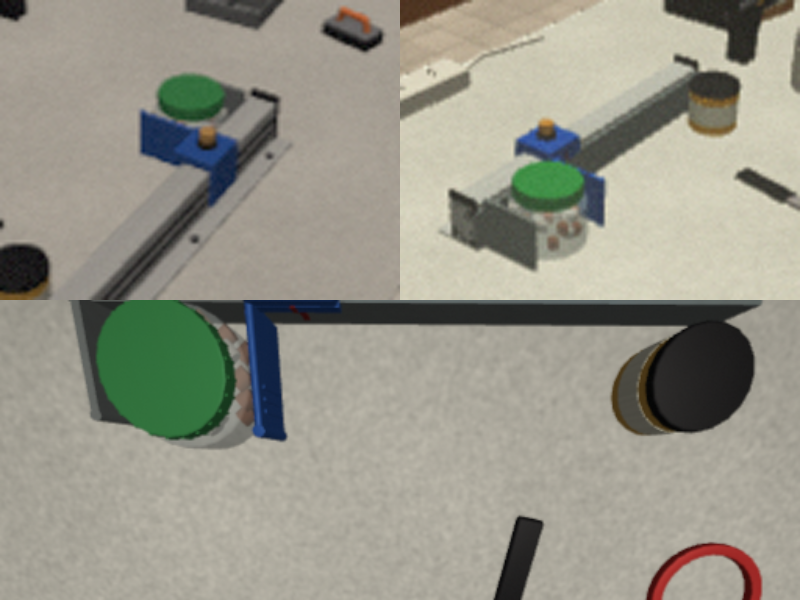

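The jar stands in the corner between bracket and blade, against the plate. The red pointer is over the red mark (about (300,312)), and the tub, scraper and ring look undisturbed.

```bash
python3 -c "
from rig import ticket
print(ticket.hand_in())"
```

```text
the job is handed in; nothing more can be done
None
```

I handed the job in at about 12.5 s of the 51 s limit: the jar stands against the back plate beside the end bracket, the blue stop's catch appears to have dropped into the notch beside it, and the arm is clear of everything.

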